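# Open the finishing rack and lay the rolling pin on it

### The job

Get the carved rolling pin ready for spraying: swing both arms of the finishing rack out until each clicks home in its detent, square to the rack. Then lay the pin gently across the two arms, a handle resting in each V saddle and the carved barrel hanging midway between the arms, touching neither; leave the other things on the bench where they are.

Things in the scene. Friction and masses are not known exactly. Their poses are not given: they have to be found in the camera images.
- rack: Finishing rack, fixed to the bench: pale wood base 170 x 270 x 22 mm, two steel posts at y = +82 and -82 mm, each with a hinge head and a swing-out aluminium arm. Origin on the bench midway between the posts; x to its back (away from the robot, within 0.2 rad of world x), y to its left, z up. Base from x = -115 to +55 mm. Fixed parts up to 160 mm high, to 72 mm behind the hinges.
- left_arm (a joint): Left arm angle (rad) about its upright hinge: 0 folded, pointing to the rack's left (+y); 1.571 fully out on its stop, pointing to the rack's front (-x); opens counter-clockwise from above. Starts at 0 to 0.9; light friction (0.5 N at the grip) holds it. From 1.1 a sprung ball resists with up to 4 N at the grip; past 1.4 it snaps the arm to the stop and holds it (3 N). Seated: 1.55 to 1.58.
- right_arm (a joint): The same for the right arm, a mirror image: 0 = folded, pointing to the rack's right (-y of the rack), 1.571 = fully out, pointing to the rack's front. Turns clockwise from above as it opens.
- left_arm_hinge (a point): Point on the left arm's upright hinge axis, at the middle of the arm's height, 140 mm above the bench.
- right_arm_hinge (a point): The same on the right arm's hinge axis.
- left_arm_grip (a point): Middle of the upright red grip at the end of the left arm: a round pin 18 mm in diameter, 50 mm tall, from 147 to 197 mm above the bench (this point 172 mm), 138 mm from the hinge axis. The arm below it is a bar 12 mm wide and 14 mm tall, its top 147 mm above the bench, its end 7 mm past the grip's axis.
- right_arm_grip (a point): The same grip on the right arm.
- left_arm_saddle (a point): Where the axis of the pin's handle lies when it rests in the black rubber V saddle on the left arm: 165 mm above the bench, 88 mm from the hinge axis. The V is 16 mm wide along the pin, opens 45 degrees to either side to about 37 mm at its top, 167 mm above the bench.
- right_arm_saddle (a point): The same on the right arm.
- rack_cradle (a point): Where the centre of the rolling pin belongs: midway between the two saddles when both arms are fully out, 165 mm above the bench, 88 mm in front of the line of the hinges. Its axes are those of the rack.
- rolling_pin: Carved wooden rolling pin, loose, lying on the bench, 0.24 kg: a reddish barrel 44 mm in diameter and 116 mm long with dark inlaid diamonds, and at each end a pale handle 22 mm in diameter and 46 mm long; 208 mm in all. Origin at its centre (22 mm above the bench at the start), x along its length; either way round is right. It can roll.
- wax_tin: Bystander: brass tin with a yellow lid, 70 mm in diameter, 34 mm tall, standing on the rack's base plank. Origin at its underside.
- spoon: Bystander: carved wooden spoon, 200 mm long, lying along its x; origin under its middle.
- spray_can_a: Bystander: white spray can with a grey band, 65 mm in diameter, 192 mm tall; origin at its underside.
- spray_can_b: Bystander: white spray can with a black band, 65 mm in diameter, 192 mm tall; origin at its underside.
- mallet: Bystander: carver's round mallet standing on its head, 92 mm in diameter, 203 mm tall; origin at its underside.
- bowl: Bystander: dark wooden bowl, 104 mm in diameter, 50 mm tall; origin at its underside.
- tumbler: Bystander: reddish wooden tumbler, 72 mm in diameter, 75 mm tall; origin at its underside.
- gouge: Bystander: carving gouge lying along its x, 205 mm long, 24 mm thick; origin under its middle.
- blank: Bystander: dark wooden figure blank lying flat, 155 x 55 x 30 mm; origin at its underside.
Not all that is in view belongs to the job. Several things have the shape of the rolling_pin; the one meant has the colours described above.

How it is judged:
On the way, in this order (a step that is already met when the one before it is completed fails the run):
1. both arms are swung out and seated in their detents (value of joint each of left_arm, right_arm above 1.5 rad), for 0.2 s.
2. the rolling pin lies across the arms, its handles in the two saddles (x of rolling_pin in the frame of rack_cradle between -0.008 and 0.008 m and y of rolling_pin in the frame of rack_cradle between -0.014 and 0.014 m and z of rolling_pin in the frame of rack_cradle between -0.006 and 0.006 m and angle between the x axis of rolling_pin and the y axis of rack, either way round below 0.07 rad), for 0.2 s.
At the end, for the whole second after the job is handed in: Both arms read more than 1.50 rad (seated past the detent), and the rolling pin rests still with its centre at rack_cradle within 8 mm front to back, 14 mm sideways and 6 mm in height, its length square to the arms within 0.07 rad (all of step 1 and all of step 2 and linear speed of rolling_pin below 0.02 m/s and angular speed of rolling_pin below 0.3 rad/s); the robot touches nothing.
It fails at once if one of the other things on the bench is pushed more than 30 mm or knocked over (distance of any of spoon, spray_can_a, spray_can_b, mallet, bowl, tumbler, wax_tin, gouge, blank from where it was at the start of the episode above 0.03 m or angle between any of spoon, spray_can_a, spray_can_b, mallet, bowl, tumbler, wax_tin, gouge, blank's own z axis and vertical above 0.5 rad).
It fails at once if the rolling pin is dropped or thrown into the saddles (faster than 0.4 m/s within 20 mm of its place) (distance between rolling_pin and rack_cradle below 0.02 m and linear speed of rolling_pin above 0.4 m/s).
It also fails if it takes over 64 s, if anything falls off the work surface, if the arm or the gripper's body presses on something with over 40 N, if the wrist force passes 120 N, or if a joint passes its speed limit or range.

### The arm

A 6-joint arm with a two-finger parallel gripper is mounted at the origin on the work surface. World frame = base frame: x ahead of the robot, y to its left, z up, the work surface at z = 0. Lengths are in m, angles in rad, forces in N, time in s.
With the tool pointing down it reaches from about 0.35 to 0.875 m from the base axis. Payload 4.2 kg.
Tool frame: the origin (TCP) lies on the centre line of the jaws, within the pads' length; the fingertips stand 25 mm ahead of it and the grasp point (between the pads) lies 6 mm ahead of it; z points along the fingers, y is the line along which they close (so a half turn about z gives the same grasp; the last joint's range is limited). The gripper opens to 87 mm and grips with 3 to 60 N. Pads are 19 mm wide; open, the fingers measure 117 mm over their backs; the gripper's body (75 mm by 190 mm) begins 51 mm behind the grasp point.
Start: joints at [1.466, 0.385, 0.008, 0, -1.194, -0.259], TCP at [0.222, 0.584, 0.248] pointing down, gripper open.
Joint ranges: [-3.14, 3.14], [-1.21, 2.06], [-1.07, 1.41], [-3.16, 2.05], [-2.99, -0.16], [-3.1, 3.1]. Speed limits (rad/s): [2.79, 2.79, 3.14, 3.14, 3.14, 3.14].

### API

Orientations are given as a unit quaternion [x, y, z, w].
In Python, from workcell import arm gives the robot as it stands.
- The arm moves only by the shell command python3 -m inch 'ROWS' [FORCE]. ROWS is JSON, a list of rows, each an object of numbers: "grip": the opening, from 0 (shut) to 1 (fully open); "x", "y", "z": the shift along the world's x, y, z in mm; "spin": the turn about the world's z in rad. A call has 1 to 20 rows; each row shifts and turns the commanded pose from where the row before left it; what a row does not reach is not made up. A row lasts 1/12 s, in which the tool goes at most 41.7 mm and 7.16 degrees, less where a joint would pass 70% of its speed; a pose out of reach is approached as far as the arm can. A call is refused whole if a number of a shift passes 41.7 or a number of a turn 0.125, either way. A call with a gripper value outside its range is refused whole. The fingers move at their own pace and stop on an object; FORCE is the grip in N (left out, the last holds). Time passes only in rows, so rows that do not move let the fingers close. It gives the time, the measured TCP pose, the force, the opening and the grip force at its end, in the units of the state.
- arm.get_obs(): the state, without advancing time (a new reading comes with each control period).
- arm.read_camera(name): name is "side" or "top"; returns a dict with "color" (480x640x3 uint8, red, green, blue), "z_map" (480x640 float32, m along the optical axis (not along the pixel's ray), 0 where there is no reading), "fovy" (degrees; the focal length in pixels is half the picture's height over the tangent of half this angle, whatever the lens; pixels are square), "cx", "cy" (the principal point, pixels), "cam_to_world" (4x4, takes a point from camera to world coordinates). Camera axes: x right, y down, z forward; pixel columns grow to the right and rows downward; lengths in m; the calibration is good to about 2 mm. A picture is of the moment at which its call begins.
- arm.job_done(): hands the job in; it is judged then, once.
The state is a dict: "clock": time; "qpos": joint angles; "dq": joint speeds; "joint_efforts": joint torques, N m; "eef_pos": TCP position; "tcp_rot": TCP orientation; "force": force on the tool from outside, world axes, zero at the start; "moment": the same for the moment, N m; "finger_gap": opening from 0.0 (shut) to 1.0 (fully open); "finger_force": force on a finger pad.
Only numpy, scipy, OpenCV 4.12 (cv2) and the standard library are available. Lean on these libraries where they do the work, as an engineer would, in place of code of your own. Each camera call takes 0.05 s, during which the arm holds its last target. There are 200 camera calls.

## Working session

There is one attempt and no reset: what is moved stays moved. The work goes in short steps, Python scripts to look and compute and a shell command to move; the robot and the scene stay as the last step left them, time stands still between calls to the robot, and variables do not carry over. Pictures are saved under pics/ and viewed, at most 10 in all, crops included, and the job is handed in when it is done.

```bash
ls; mkdir -p pics; cat > h.py <<'E'
import numpy as np, cv2
from workcell import arm
def snap(n):
    d=arm.read_camera(n); d['f']=240/np.tan(np.radians(d['fovy'])/2); return d
def pts(d):
    v,u=np.mgrid[:480,:640]; z=d['z_map']
    P=np.stack([(u-d['cx'])/d['f']*z,(v-d['cy'])/d['f']*z,z,np.ones_like(z)],-1)
    return (P@np.array(d['cam_to_world']).T)[...,:3]
def ray(d,u,v,h):
    T=np.array(d['cam_to_world']); r=T[:3,:3]@np.array([(u-d['cx'])/d['f'],(v-d['cy'])/d['f'],1]); o=T[:3,3]
    return o+r*(h-o[2])/r[2]
E
python3 - <<'E'
from h import *
import pickle
for n in('top','side'):
    d=snap(n); pickle.dump(d,open(n+'0.pkl','wb')); cv2.imwrite(f'pics/{n}0.png',d['color'][...,::-1])
    print(n,d['fovy'],d['cx'],d['cy'],np.round(d['cam_to_world'],3).tolist(),(d['z_map']>0).mean())
o=arm.get_obs();print({k:np.round(v,3).tolist() for k,v in o.items()})
E
```

```text
pics
top 45.97771500260074 317.4395423198997 230.7850329238618 [[0.022, -0.982, 0.186, 0.271], [-1.0, -0.021, 0.008, -0.005], [-0.004, -0.186, -0.983, 1.314], [0.0, 0.0, 0.0, 1.0]] 0.9958919270833333
side 50.057349851955486 317.54641543205935 245.3290321135473 [[0.948, -0.198, 0.249, 0.178], [-0.318, -0.61, 0.726, -0.927], [0.008, -0.767, -0.641, 0.936], [0.0, 0.0, 0.0, 1.0]] 0.995400390625
{'clock': 0.1, 'qpos': [1.466, 0.385, 0.007, -0.0, -1.194, -0.259], 'dq': [-0.0, -0.002, 0.004, 0.001, 0.002, -0.0], 'joint_efforts': [-0.0, -39.169, 18.794, 4.232, 0.013, -0.0], 'eef_pos': [0.222, 0.584, 0.247], 'tcp_rot': [0.983, -0.181, -0.0, 0.001], 'force': [0.35, 0.043, -1.082], 'moment': [0.001, 0.04, 0.05], 'finger_force': 0.0, 'finger_gap': 0.997}
```

View pics/top0.png

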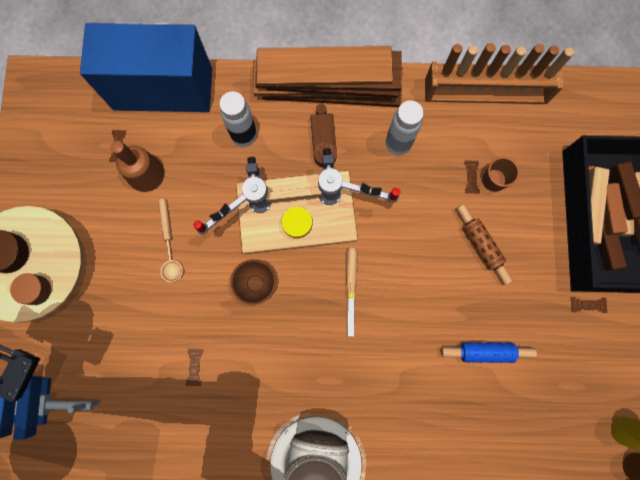

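View pics/side0.png

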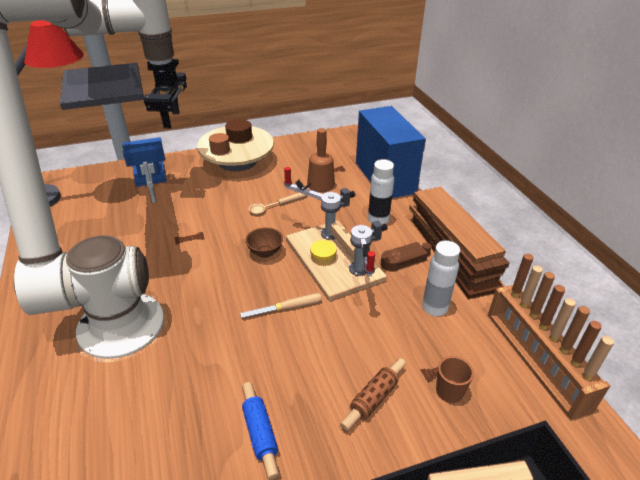

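The top view shows the rack caps at (254,188) and (330,180), with red grips at (198,227) and (395,194). Candidates for the pin:
- The reddish carved pin with diamonds at top (484,245) / side (375,395).
- The blue pin at top (489,352) / side (260,430).
- Small dark spool-like shapes at top (472,177), (588,305) and (195,367).

I choose the reddish one and check it in a crop.

```bash
cat > m.py <<'E'
from h import *
import sys,pickle
def tri(d1,p1,d2,p2):
    A=[];b=[]
    for d,p in((d1,p1),(d2,p2)):
        T=np.array(d['cam_to_world']); r=T[:3,:3]@np.array([(p[0]-d['cx'])/d['f'],(p[1]-d['cy'])/d['f'],1]); r/=np.linalg.norm(r)
        M=np.eye(3)-np.outer(r,r); A.append(M); b.append(M@T[:3,3])
    X=np.linalg.lstsq(np.vstack(A),np.hstack(b),rcond=None)[0]
    return X, np.linalg.norm(A[0]@X-b[0])+np.linalg.norm(A[1]@X-b[1])
def blobs(m,a=20):
    n,l,s,c=cv2.connectedComponentsWithStats(m.astype(np.uint8)); return [(c[i],s[i],l==i) for i in range(1,n) if s[i,4]>=a]
def reds(d):
    h=cv2.cvtColor(d['color'],cv2.COLOR_RGB2HSV).astype(int)
    return ((h[...,0]<4)|(h[...,0]>174))&(h[...,1]>190)&(h[...,2]>90)
E
python3 - <<'E'
from m import *
D={n:pickle.load(open(n+'0.pkl','rb')) for n in('top','side')}
for n,d in D.items():
    P=pts(d)
    for c,s,l in blobs(reds(d),15): print(n,'red',c.round(1),s[4],np.median(P[l],0).round(3),P[l][:,2].max().round(3))
P=pts(D['top']); Z=P[...,2]
h=cv2.cvtColor(D['top']['color'],cv2.COLOR_RGB2HSV).astype(int)
box=np.zeros_like(Z,bool); box[150:270,220:380]=1
m=box&(Z>.012)&(Z<.03); k=P[m][:,:2].astype(np.float32)
b=[x for x in blobs(m,200)]; k=np.vstack([P[l][:,:2] for _,_,l in b]).astype(np.float32)
r=cv2.minAreaRect(k*1000); print('base',r,np.median(P[m][:,2]), len(b))
# hinge caps: grey bright, z>0.13
for n,d in D.items():
    Pn=pts(d); hh=cv2.cvtColor(d['color'],cv2.COLOR_RGB2HSV).astype(int)
    mm=(Pn[...,2]>.13)&(Pn[...,2]<.175)&(Pn[...,0]>.45)&(Pn[...,0]<.8)&(abs(Pn[...,1])<.3)&(hh[...,1]<60)&(hh[...,2]>110)
    for c,s,l in blobs(mm,40): 
        q=Pn[l]; print(n,'cap',c.round(1),s.tolist(),q.mean(0).round(3),q[:,2].max().round(3), cv2.minEnclosingCircle((q[:,:2]*1000).astype(np.float32)))
for n,d in D.items():
    Pn=pts(d); mm=(Pn[...,2]>.006)&(Pn[...,2]<.06)&(Pn[...,1]<-.25)&(Pn[...,1]>-.55)&(Pn[...,0]>.2)&(Pn[...,0]<.75)
    for c,s,l in blobs(mm,200):
        q=Pn[l]; r=cv2.minAreaRect((q[:,:2]*1000).astype(np.float32)); print(n,'pin?',c.round(1),s.tolist(),np.round(r[0],1),np.round(r[1],1),r[2].__round__(1),q[:,2].max().round(4))
for (u,v) in((232,100),(408,110)):
    print('can',P[v-3:v+4,u-3:u+4].reshape(-1,3).mean(0).round(3))
c=cv2.resize(D['side']['color'][340:460,310:490,::-1],None,fx=3,fy=3); cv2.imwrite('pics/crop.png',c)
E
```

```text
top red [395.2 191.8] 52 [ 0.567 -0.151  0.197] 0.201
top red [197.5 224.5] 52 [0.49  0.247 0.197] 1.314
side red [48.6 46.1] 1766 [-0.048  0.576  0.471] 0.936
side red [287.2 174.4] 69 [0.489 0.242 0.182] 0.2
side red [370.3 260.1] 101 [ 0.566 -0.158  0.184] 0.201
base ((552.0838623046875, 48.03700256347656), (295.2043762207031, 215.27012634277344), 82.30816650390625) 0.02217870033454017 3
top cap [236.  117.9] [221, 104, 29, 21, 166] [0.736 0.187 0.154] 0.169 ((751.7465209960938, 191.23992919921875), 31.14497184753418)
top cap [405.8 126.7] [393, 114, 29, 20, 168] [ 0.723 -0.181  0.154] 0.168 ((740.5394897460938, -184.14425659179688), 31.35431671142578)
top cap [334.3 180.8] [318, 165, 43, 27, 595] [ 0.6   -0.028  0.15 ] 0.161 ((598.703369140625, -39.58409118652344), 46.6917839050293)
top cap [250.4 190.8] [228, 174, 39, 36, 586] [0.575 0.15  0.15 ] 0.167 ((569.422607421875, 159.63829040527344), 46.958003997802734)
top cap [383.5 195. ] [379, 191, 10, 8, 52] [ 0.572 -0.133  0.147] 0.162 ((572.5962524414062, -133.4129638671875), 9.815763473510742)
top cap [210.1 223. ] [206, 219, 10
[... 607 characters left out ...]
0938), 31.794389724731445)
top pin? [502.8 171.5] [490, 161, 25, 23, 383] [ 662.6 -425.1] [58.2 34. ] 39.1 0.0599
top pin? [484.2 244.1] [457, 204, 56, 82, 1402] [ 495.4 -381.2] [212.   53.2] 30.5 0.0516
top pin? [488.7 351.9] [441, 342, 96, 22, 1523] [ 247.3 -383. ] [ 46.5 213.7] 1.3 0.0519
side pin? [372.8 394. ] [340, 358, 66, 73, 1598] [ 493.4 -377.7] [209.6  45.9] 32.4 0.0494
side pin? [454.7 372.7] [441, 363, 28, 20, 426] [ 665.4 -399. ] [27.  56.8] 47.3 0.0599
side pin? [449.2 391.7] [436, 372, 33, 31, 412] [ 638.4 -426.3] [31.7 65.9] 45.0 0.0599
side pin? [259.8 430.4] [242, 382, 37, 98, 1845] [ 248.7 -381.2] [ 44.9 207.6] 1.0 0.0487
can [0.761 0.192 0.192]
can [ 0.746 -0.18   0.192]
```

View pics/crop.png

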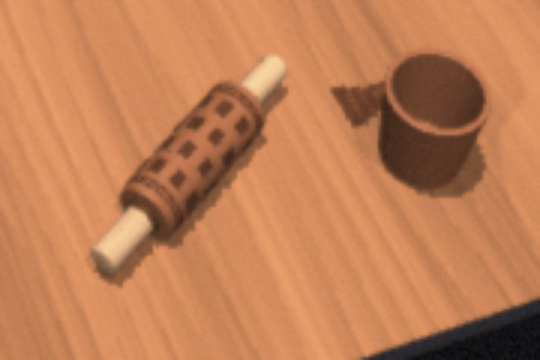

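The crop confirms it: a reddish barrel with dark diamonds and pale handles, so this is the pin meant. Next I refine the hinges, rack yaw and pin.

```bash
python3 - <<'E'
from m import *
D={n:pickle.load(open(n+'0.pkl','rb')) for n in('top','side')}
H={}
for n,d in D.items():
    P=pts(d); Z=P[...,2]
    for s,(y0,y1) in (('L',(.08,.19)),('R',(-.08,.03))):
        m=(Z>.1565)&(Z<.1635)&(P[...,1]>y0)&(P[...,1]<y1)&(P[...,0]>.54)&(P[...,0]<.64)
        m=cv2.morphologyEx(m.astype(np.uint8),cv2.MORPH_OPEN,np.ones((5,5),np.uint8))>0
        q=P[m]; 
        if len(q)<10: print(n,s,len(q)); continue
        c,r=cv2.minEnclosingCircle((q[:,:2]*1000).astype(np.float32)); H[n,s]=np.array(c)
        print(n,s,m.sum(),np.round(c,1),round(r,1),(q.mean(0)*1000).round(1))
# two-view grips
print(tri(D['top'],(395.2,191.8),D['side'],(370.3,260.1)), tri(D['top'],(197.5,224.5),D['side'],(287.2,174.4)))
for n,d in D.items():
    P=pts(d); h=cv2.cvtColor(d['color'],cv2.COLOR_RGB2HSV).astype(int)
    for c,s,l in blobs(reds(d),15):
        q=P[l]; q=q[(q[:,2]>.150)&(q[:,2]<.203)]
        t=q[q[:,2]>.194]; print(n,'grip top',(t.mean(0)*1000).round(1) if len(t) else None,len(t),'all',(q.mean(0)*1000).round(1) if len(q) else None)
    # plank face
    Z=P[...,2]; m=(abs(Z-.022)<.003)&(P[...,0]>.42)&(P[...,0]<.68)&(P[...,1]>-.13)&(P[...,1]<.23)
    m=cv2.morphologyEx(m.astype(np.uint8),cv2.MORPH_OPEN,np.ones((5,5),np.uint8))
    b=max(blobs(m,50),key=lambda x:x[1][4]); r=cv2.minAreaRect((P[b[2]][:,:2]*1000).astype(np.float32)); print(n,'plank',r)
    # pin axis: PCA of barrel+handles, and end handles
    m=(Z>.008)&(Z<.06)&(P[...,1]<-.28)&(P[...,1]>-.47)&(P[...,0]>.38)&(P[...,0]<.6)
    b=max(blobs(m,50),key=lambda x:x[1][4]); q=P[b[2]]
    hh=h[b[2]]; pale=(hh[:,2]>150)&(hh[:,1]<140); k=pale&(q[:,2]>.024)
    t=q[q[:,2]>.036]; 
    for nm,w in(('pale',q[k]),('crest',t)):
        mu=w[:,:2].mean(0); a=np.linalg.svd(w[:,:2]-mu,full_matrices=False)[2][0]; a*=np.sign(a[0]); pr=(w[:,:2]-mu)@a
        print(n,nm,len(w),(mu*1000).round(1),'mid',((mu+a*(pr.max()+pr.min())/2)*1000).round(1),'len',(np.ptp(pr)*1000).round(0),'yaw',np.arctan2(a[1],a[0]).round(3),'z',np.percentile(w[:,2],[50,95]).round(4))
E
```

```text
top L 0
top R 0
side L 0
side R 0
(array([ 0.56957031, -0.15349279,  0.17862953]), np.float64(0.0035789087674648417)) (array([0.49298779, 0.25220124, 0.17450126]), np.float64(0.0029661450458353814))
top grip top [ 567.3 -151.9  197.2] 43 all [ 566.8 -151.7  196.4]
top grip top [490.4 247.2 197.1] 48 all [490.1 247.1 196.9]Traceback (most recent call last):
  File "<stdin>", line 23, in <module>
ValueError: max() iterable argument is empty
```

```bash
sed -i "s/z=d\['z_map'\]/z=cv2.medianBlur(d['z_map'],3)/" h.py; cat > m2.py <<'E'
from m import *
def pin(P,h,x=(.38,.6),y=(-.47,-.28),z0=0.):
    Z=P[...,2]-z0; m=(Z>.008)&(Z<.06)&(P[...,1]<y[1])&(P[...,1]>y[0])&(P[...,0]>x[0])&(P[...,0]<x[1])
    b=max(blobs(m,50),key=lambda x:x[1][4]); q=P[b[2]]; hh=h[b[2]]
    k=(hh[:,2]>150)&(hh[:,1]<140)&(q[:,2]-z0>.024)
    for nm,w in(('pale',q[k]),('crest',q[q[:,2]-z0>.036])):
        mu=w[:,:2].mean(0); a=np.linalg.svd(w[:,:2]-mu,full_matrices=False)[2][0]; a*=np.sign(a[0]); pr=(w[:,:2]-mu)@a
        print(nm,len(w),(mu*1000).round(1),'mid',((mu+a*(pr.max()+pr.min())/2)*1000).round(1),'len',(np.ptp(pr)*1000).round(0),'yaw',np.arctan2(a[1],a[0]).round(3),'z',np.percentile(w[:,2],[50,95]).round(4))
E
python3 - <<'E'
from m2 import *
D={n:pickle.load(open(n+'0.pkl','rb')) for n in('top','side')}
for n,d in D.items():
    P=pts(d); Z=P[...,2]; h=cv2.cvtColor(d['color'],cv2.COLOR_RGB2HSV).astype(int)
    print(n); pin(P,h)
    m=(abs(Z-.022)<.006)&(P[...,0]>.42)&(P[...,0]<.68)&(P[...,1]>-.13)&(P[...,1]<.23)
    m=cv2.morphologyEx(m.astype(np.uint8),cv2.MORPH_OPEN,np.ones((3,3),np.uint8))
    b=max(blobs(m,50),key=lambda x:x[1][4]); r=cv2.minAreaRect((P[b[2]][:,:2]*1000).astype(np.float32)); print(n,'plank',r)
    for s,(u,v) in (('L',(254,187)),('R',(330,180))) if n=='top' else (('L',(331,201)),('R',(361,235))):
        q=P[v-3:v+4,u-3:u+4].reshape(-1,3); print(s,'cap z',q.mean(0).round(4),q[:,2].std().round(4), ray(d,u,v,q[:,2].mean()).round(4))
        m=np.zeros_like(Z,bool); m[v-22:v+22,u-22:u+22]=1; m&=(Z>.148)
        for c,st,l in blobs(m,60): print('  ',c.round(1),st.tolist(),P[l].mean(0).round(4),np.percentile(P[l][:,2],[10,50,90]).round(4))
t=D['top']['color'][150:270,170:420,::-1]; s=D['side']['color'][160:300,270:400,::-1]
o=np.zeros((600,750,3),np.uint8); o[:360]=cv2.resize(t,(750,360),interpolation=cv2.INTER_CUBIC); o[360:,:223]=cv2.resize(s,(223,240)); cv2.imwrite('pics/crop2.png',o)
E
```

```text
top
pale 285 [ 489.5 -379.3] mid [ 492.5 -377.5] len 207.0 yaw 0.546 z [0.031 0.034]
crest 726 [ 492.3 -377.6] mid [ 492.4 -377.5] len 119.0 yaw 0.552 z [0.042  0.0446]
top plank ((540.5, 54.82573699951172), (125.82538604736328, 270.2216491699219), 8.030050277709961)
L cap z [0.5818 0.1417 0.1548] 0.0021 [0.5818 0.1417 0.1548]
   [251.5 168.5] [246, 165, 12, 9, 96] [0.6214 0.1484 0.1578] [0.1522 0.159  0.1611]
   [253.5 188. ] [242, 177, 24, 23, 426] [0.5807 0.1432 0.1507] [0.1488 0.1502 0.1533]
R cap z [ 0.6006 -0.0189  0.1547] 0.002 [ 0.6006 -0.0189  0.1547]
   [327.7 160.8] [322, 158, 12, 7, 73] [ 0.6421 -0.0131  0.1577] [0.1524 0.1589 0.1605]
   [330.4 179.5] [319, 168, 26, 24, 427] [ 0.6029 -0.0198  0.1509] [0.1489 0.1504 0.1535]
side
pale 352 [ 481.7 -386.9] mid [ 494.6 -379. ] len 209.0 yaw 0.548 z [0.0315 0.034 ]
crest 834 [ 491.3 -381.4] mid [ 494.4 -379.6] len 117.0 yaw 0.547 z [0.0426 0.045 ]
side plank ((561.6914672851562, 59.41802215576172), (170.6202850341797, 273.98675537109375), 8.017141342163086)
L cap z [0.5761 0.1273 0.1499] 0.0023 [0.5761 0.1272 0.1499]
   [345.4 192.2] [340, 188, 13, 9, 81] [0.6244 0.1468 0.1555] [0.1494 0.1567 0.1604]
   [330.2 197.5] [321, 192, 19, 12, 168] [0.579  0.1418 0.1511] [0.149  0.1506 0.1544]
R cap z [ 0.5968 -0.0324  0.1506] 0.0017 [ 0.5968 -0.0325  0.1506]
   [376.7 225.3] [371, 221, 12, 10, 84] [ 0.6453 -0.0157  0.1565] [0.1498 0.1576 0.1609]
   [361.2 231.6] [351, 225, 21, 15, 220] [ 0.6021 -0.0209  0.1511] [0.149  0.1507 0.154 ]
   [367.  250.2] [362, 241, 13, 16, 128] [ 0.578  -0.1109  0.1705] [0.1514 0.1634 0.1968]
```

View pics/crop2.png

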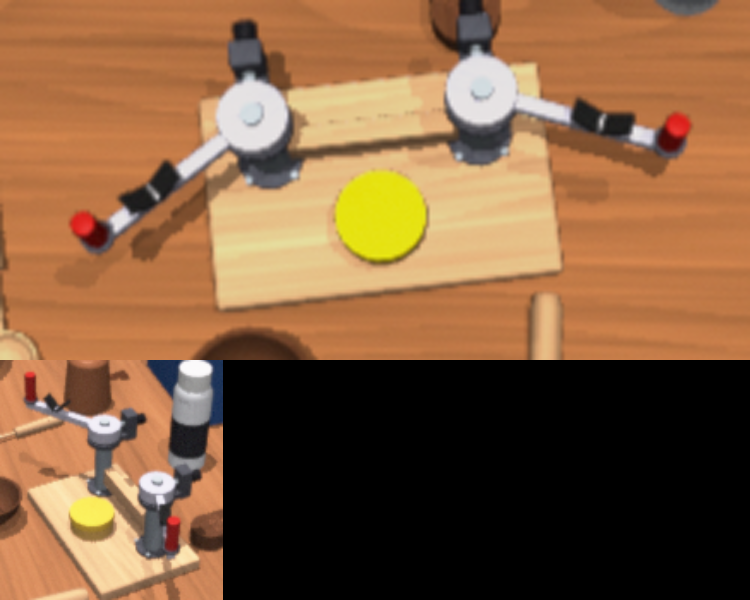

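The crop shows both caps, grips and saddles clearly. The cap centroids are 164 mm apart with yaw 0.138, and the grip radii come to 137 mm, so everything agrees. I'll work out the pushing arcs next: fingers shut, pushing from behind each grip.

```bash
cat > arc.py <<'E'
import numpy as np
psi=.138; H={'L':np.array([580.,142.5]),'R':np.array([602.5,-20.])}
def P(s,th,off):
    a=psi+(np.pi/2+th if s=='L' else -np.pi/2-th); sg=1 if s=='L' else -1
    t=sg*np.array([-np.sin(a),np.cos(a)]); return H[s]+138*np.array([np.cos(a),np.sin(a)])-off*t, (a+sg*np.pi/2)
def rows(s,th0,th1,n,off=24,o0=40):
    p,_=P(s,th0,o0); print(s,'pre',p.round(0),'closing line',round(P(s,th0,o0)[1]%np.pi,3)); q=p.round(0)
    for i in range(n+1):
        th=th0+(th1-th0)*i/n; w,b=P(s,th,off); d=(w-q).round(0); q=q+d; print(d.astype(int).tolist(),end=' ')
    print('end',q,'spin/row',(th1-th0)/n*(1 if s=='L' else -1))
if __name__=='__main__': rows('L',.57,1.5,12); rows('R',.40,1.5,14)
E
python3 arc.py
```

```text
L pre [521. 273.] closing line 0.708
[-13, -10] [-9, -6] [-8, -7] [-8, -7] [-8, -8] [-7, -8] [-6, -9] [-5, -9] [-5, -10] [-4, -10] [-3, -10] [-3, -11] [-1, -11] end [441. 157.] spin/row 0.0775
R pre [ 605. -164.] closing line 2.88
[-15, 4] [-11, 2] [-11, 2] [-10, 3] [-11, 4] [-10, 5] [-9, 5] [-9, 7] [-9, 7] [-8, 7] [-7, 8] [-7, 9] [-6, 9] [-5, 10] [-5, 10] end [472. -72.] spin/row -0.07857142857142858
```

```bash
python3 -m inch '[{"grip":0,"x":23,"y":-24,"spin":-0.12},{"x":23,"y":-24,"spin":-0.12},{"x":23,"y":-24,"spin":-0.12},{"x":23,"y":-24,"spin":-0.12},{"x":23,"y":-24,"spin":-0.02},{"x":23,"y":-24},{"x":23,"y":-24},{"x":23,"y":-24},{"x":23,"y":-24},{"x":23,"y":-24},{"x":23,"y":-24},{"x":23,"y":-24},{"x":23,"y":-23},{}]' 10
```

```text
schema error: expected keys grip, x, y, z, spin
```

```bash
python3 -m inch '[{"grip":0,"x":23,"y":-24,"z":0,"spin":-0.12},{"grip":0,"x":23,"y":-24,"z":0,"spin":-0.12},{"grip":0,"x":23,"y":-24,"z":0,"spin":-0.12},{"grip":0,"x":23,"y":-24,"z":0,"spin":-0.12},{"grip":0,"x":23,"y":-24,"z":0,"spin":-0.02},{"grip":0,"x":23,"y":-24,"z":0,"spin":0},{"grip":0,"x":23,"y":-24,"z":0,"spin":0},{"grip":0,"x":23,"y":-24,"z":0,"spin":0},{"grip":0,"x":23,"y":-24,"z":0,"spin":0},{"grip":0,"x":23,"y":-24,"z":0,"spin":0},{"grip":0,"x":23,"y":-24,"z":0,"spin":0},{"grip":0,"x":23,"y":-24,"z":0,"spin":0},{"grip":0,"x":23,"y":-23,"z":0,"spin":0},{"grip":0,"x":0,"y":0,"z":0,"spin":0}]' 10
```

```text
clock: 1.27
eef_pos: [0.524, 0.2694, 0.2468]
tcp_rot: [0.907, -0.421, 0.0, 0.001]
force: [-0.4, 0.9, 0.5]
finger_gap: 0.045
finger_force: 0.0
```

```bash
python3 -m inch '[{"grip":0,"x":-3,"y":4,"z":-22,"spin":0},{"grip":0,"x":0,"y":0,"z":-22,"spin":0},{"grip":0,"x":0,"y":0,"z":-22,"spin":0},{"grip":0,"x":0,"y":0,"z":0,"spin":0}]'
python3 -m inch '[{"grip":0,"x":-13,"y":-10,"z":0,"spin":0},{"grip":0,"x":-9,"y":-6,"z":0,"spin":0.078},{"grip":0,"x":-8,"y":-7,"z":0,"spin":0.078},{"grip":0,"x":-8,"y":-7,"z":0,"spin":0.078},{"grip":0,"x":-8,"y":-8,"z":0,"spin":0.078},{"grip":0,"x":-7,"y":-8,"z":0,"spin":0.078},{"grip":0,"x":-6,"y":-9,"z":0,"spin":0.078},{"grip":0,"x":-5,"y":-9,"z":0,"spin":0.078},{"grip":0,"x":-5,"y":-10,"z":0,"spin":0.078},{"grip":0,"x":-4,"y":-10,"z":0,"spin":0.078},{"grip":0,"x":-3,"y":-10,"z":0,"spin":0.078},{"grip":0,"x":-3,"y":-11,"z":0,"spin":0.078},{"grip":0,"x":-1,"y":-11,"z":0,"spin":0.078},{"grip":0,"x":0,"y":0,"z":0,"spin":0}]'
cat > look.py <<'E'
from m2 import *
import arc
def grips(d):
    P=pts(d); out=[]
    for c,s,l in blobs(reds(d),12):
        q=P[l]; q=q[(q[:,2]>.18)&(q[:,2]<.205)]*1000
        if len(q)<5 or not 350<q[:,0].mean()<650: continue
        g=q[:,:2].mean(0); s='L' if g[1]>42 else 'R'; v=g-arc.H[s]; a=np.arctan2(v[1],v[0])-arc.psi
        th=(a-np.pi/2 if s=='L' else -np.pi/2-a)%(2*np.pi); print(s,g.round(1),'r',np.hypot(*v).round(1),'theta',round(th,3))
if __name__=='__main__':
    for n in('top','side'): print(n); grips(snap(n))
E
python3 look.py
```

```text
clock: 1.6
eef_pos: [0.5154, 0.2755, 0.1764]
tcp_rot: [0.908, -0.419, -0.003, 0.004]
force: [-0.8, 0.1, -0.9]
finger_gap: 0.007
finger_force: 0.0
clock: 2.77
eef_pos: [0.438, 0.1604, 0.1826]
tcp_rot: [0.999, 0.036, 0.0, -0.0]
force: [0.3, 0.5, 0.7]
finger_gap: 0.005
finger_force: 0.0
top
R [ 566.8 -151.8] r 136.5 theta 0.403
L [442.7 123.4] r 138.7 theta 1.571
side
L [441.8 119. ] r 140.1 theta 1.602
R [ 566.5 -155.9] r 140.5 theta 0.397
```

```bash
python3 -m inch '[{"grip":0,"x":0,"y":20,"z":0,"spin":0},{"grip":0,"x":0,"y":0,"z":22,"spin":0},{"grip":0,"x":0,"y":0,"z":22,"spin":0},{"grip":0,"x":0,"y":0,"z":22,"spin":0},{"grip":0,"x":13,"y":-28,"z":0,"spin":0.12},{"grip":0,"x":14,"y":-29,"z":0,"spin":0.12},{"grip":0,"x":14,"y":-29,"z":0,"spin":0.12},{"grip":0,"x":14,"y":-29,"z":0,"spin":0.12},{"grip":0,"x":14,"y":-29,"z":0,"spin":0.12},{"grip":0,"x":14,"y":-29,"z":0,"spin":0.12},{"grip":0,"x":14,"y":-29,"z":0,"spin":0.12},{"grip":0,"x":14,"y":-29,"z":0,"spin":0.12},{"grip":0,"x":14,"y":-29,"z":0,"spin":0.12},{"grip":0,"x":14,"y":-29,"z":0,"spin":0.12},{"grip":0,"x":14,"y":-29,"z":0,"spin":0.036},{"grip":0,"x":14,"y":-26,"z":0,"spin":0},{"grip":0,"x":0,"y":0,"z":0,"spin":0},{"grip":0,"x":0,"y":0,"z":0,"spin":0}]'
```

```text
clock: 4.37
eef_pos: [0.604, -0.159, 0.2468]
tcp_rot: [0.8, 0.6, -0.0, -0.0]
force: [0.1, 0.7, 0.0]
finger_gap: 0.009
finger_force: 0.0
```

```bash
python3 -m inch '[{"grip":0,"x":1,"y":-5,"z":-22,"spin":0},{"grip":0,"x":0,"y":0,"z":-22,"spin":0},{"grip":0,"x":0,"y":0,"z":-22,"spin":0},{"grip":0,"x":0,"y":0,"z":0,"spin":0}]'
python3 -m inch '[{"grip":0,"x":-15,"y":4,"z":0,"spin":0},{"grip":0,"x":-11,"y":2,"z":0,"spin":-0.078},{"grip":0,"x":-11,"y":2,"z":0,"spin":-0.078},{"grip":0,"x":-10,"y":3,"z":0,"spin":-0.078},{"grip":0,"x":-11,"y":4,"z":0,"spin":-0.078},{"grip":0,"x":-10,"y":5,"z":0,"spin":-0.078},{"grip":0,"x":-9,"y":5,"z":0,"spin":-0.078},{"grip":0,"x":-9,"y":7,"z":0,"spin":-0.078},{"grip":0,"x":-9,"y":7,"z":0,"spin":-0.078},{"grip":0,"x":-8,"y":7,"z":0,"spin":-0.078},{"grip":0,"x":-7,"y":8,"z":0,"spin":-0.078},{"grip":0,"x":-7,"y":9,"z":0,"spin":-0.078},{"grip":0,"x":-6,"y":9,"z":0,"spin":-0.078},{"grip":0,"x":-5,"y":10,"z":0,"spin":-0.078},{"grip":0,"x":-5,"y":10,"z":0,"spin":-0.078},{"grip":0,"x":0,"y":0,"z":0,"spin":0}]'
python3 look.py
```

```text
clock: 4.7
eef_pos: [0.6014, -0.1613, 0.177]
tcp_rot: [0.799, 0.601, -0.003, -0.004]
force: [-0.9, -0.2, -0.9]
finger_gap: 0.005
finger_force: 0.0
clock: 6.03
eef_pos: [0.4711, -0.0695, 0.1833]
tcp_rot: [0.995, 0.099, 0.001, -0.0]
force: [-0.7, -0.5, -0.7]
finger_gap: 0.006
finger_force: 0.0
top
side
L [440.7 120.5] r 141.0 theta 1.589
```

```bash
python3 -m inch '[{"grip":0,"x":0,"y":-21,"z":0,"spin":0},{"grip":0,"x":0,"y":0,"z":25,"spin":0},{"grip":0,"x":0,"y":0,"z":25,"spin":0},{"grip":1,"x":2,"y":-31,"z":0,"spin":0.117},{"grip":1,"x":2,"y":-32,"z":0,"spin":0.117},{"grip":1,"x":2,"y":-32,"z":0,"spin":0.116},{"grip":1,"x":2,"y":-32,"z":0,"spin":0},{"grip":1,"x":2,"y":-32,"z":0,"spin":0},{"grip":1,"x":3,"y":-32,"z":0,"spin":0},{"grip":1,"x":3,"y":-32,"z":0,"spin":0},{"grip":1,"x":3,"y":-32,"z":0,"spin":0},{"grip":1,"x":3,"y":-32,"z":0,"spin":0},{"grip":1,"x":0,"y":0,"z":0,"spin":0},{"grip":1,"x":0,"y":0,"z":0,"spin":0}]' 20
python3 look.py; python3 -c "
from h import *
print(np.round(arm.get_obs()['qpos'],3))"
```

```text
clock: 7.3
eef_pos: [0.493, -0.3804, 0.231]
tcp_rot: [0.963, 0.268, -0.0, -0.0]
force: [-0.8, 0.5, 0.4]
finger_gap: 0.756
finger_force: 0.0
top
R [464.6 -37.9] r 139.1 theta 1.58
L [442.4 123.9] r 138.8 theta 1.567
side
L [443.  120.2] r 138.8 theta 1.594
R [464.7 -42.6] r 139.7 theta 1.546
[-0.395  0.39  -0.025 -0.    -1.156  2.511]
```

Both arms are seated. Next I descend on the pin.

```bash
python3 -m inch '[{"grip":1,"x":0,"y":2,"z":-30,"spin":0.005},{"grip":1,"x":0,"y":0,"z":-30,"spin":0},{"grip":1,"x":0,"y":0,"z":-30,"spin":0},{"grip":1,"x":0,"y":0,"z":-30,"spin":0},{"grip":1,"x":0,"y":0,"z":-20,"spin":0},{"grip":1,"x":0,"y":0,"z":0,"spin":0},{"grip":1,"x":0,"y":0,"z":0,"spin":0},{"grip":1,"x":0,"y":0,"z":0,"spin":0}]'
```

```text
clock: 8.07
eef_pos: [0.4947, -0.3766, 0.0936]
tcp_rot: [0.962, 0.272, 0.001, 0.001]
force: [1.3, -0.6, -0.2]
finger_gap: 0.999
finger_force: 0.0
```

```bash
python3 -m inch '[{"grip":1,"x":-1,"y":-1,"z":-15,"spin":0},{"grip":1,"x":0,"y":0,"z":-15,"spin":0},{"grip":1,"x":0,"y":0,"z":-14,"spin":0},{"grip":1,"x":0,"y":0,"z":-10,"spin":0},{"grip":1,"x":0,"y":0,"z":-8,"spin":0},{"grip":1,"x":0,"y":0,"z":0,"spin":0},{"grip":1,"x":0,"y":0,"z":0,"spin":0}]'
python3 -m inch '[{"grip":0,"x":0,"y":0,"z":0,"spin":0},{"grip":0,"x":0,"y":0,"z":0,"spin":0},{"grip":0,"x":0,"y":0,"z":0,"spin":0},{"grip":0,"x":0,"y":0,"z":0,"spin":0},{"grip":0,"x":0,"y":0,"z":0,"spin":0},{"grip":0,"x":0,"y":0,"z":0,"spin":0},{"grip":0,"x":0,"y":0,"z":0,"spin":0},{"grip":0,"x":0,"y":0,"z":0,"spin":0}]' 20
```

```text
clock: 8.65
eef_pos: [0.4927, -0.3778, 0.0302]
tcp_rot: [0.962, 0.272, 0.0, 0.0]
force: [1.0, 0.5, 1.2]
finger_gap: 1.001
finger_force: 0.0
clock: 9.32
eef_pos: [0.4925, -0.3777, 0.0296]
tcp_rot: [0.962, 0.272, 0.0, 0.0]
force: [-0.2, -0.5, -0.1]
finger_gap: 0.499
finger_force: 20.0
```

```bash
python3 -m inch '[{"grip":0,"x":0,"y":0,"z":10,"spin":0},{"grip":0,"x":0,"y":0,"z":22,"spin":0},{"grip":0,"x":0,"y":0,"z":25,"spin":0},{"grip":0,"x":0,"y":0,"z":25,"spin":0},{"grip":0,"x":0,"y":0,"z":25,"spin":0},{"grip":0,"x":0,"y":0,"z":25,"spin":0},{"grip":0,"x":0,"y":0,"z":25,"spin":0},{"grip":0,"x":0,"y":0,"z":25,"spin":0},{"grip":0,"x":0,"y":0,"z":25,"spin":0},{"grip":0,"x":0,"y":0,"z":25,"spin":0},{"grip":0,"x":0,"y":0,"z":18,"spin":0},{"grip":0,"x":0,"y":0,"z":0,"spin":0},{"grip":0,"x":0,"y":0,"z":0,"spin":0}]'
python3 -m inch '[{"grip":0,"x":0,"y":15,"z":0,"spin":0.06},{"grip":0,"x":0,"y":28,"z":0,"spin":0.1},{"grip":0,"x":0,"y":28,"z":0,"spin":0.1},{"grip":0,"x":0,"y":28,"z":0,"spin":0.1},{"grip":0,"x":0,"y":28,"z":0,"spin":0.1},{"grip":0,"x":0,"y":28,"z":0,"spin":0.1},{"grip":0,"x":2,"y":28,"z":0,"spin":0.1},{"grip":0,"x":2,"y":28,"z":0,"spin":0.1},{"grip":0,"x":2,"y":28,"z":0,"spin":0.1},{"grip":0,"x":2,"y":28,"z":0,"spin":0.1},{"grip":0,"x":2,"y":28,"z":0,"spin":0.1},{"grip":0,"x":2,"y":28,"z":0,"spin":0.1},{"grip":0,"x":0,"y":28,"z":0,"spin":0},{"grip":0,"x":0,"y":28,"z":0,"spin":0},{"grip":0,"x":0,"y":28,"z":0,"spin":0},{"grip":0,"x":0,"y":20,"z":0,"spin":0},{"grip":0,"x":0,"y":0,"z":0,"spin":0},{"grip":0,"x":0,"y":0,"z":0,"spin":0},{"grip":0,"x":0,"y":0,"z":0,"spin":0}]'
python3 - <<'E'
from look import *
for n in('top','side'):
    d=snap(n); cv2.imwrite(f'pics/{n}1.png',d['color'][...,::-1]); pickle.dump(d,open(n+'1.pkl','wb')); print(n)
    P=pts(d); h=cv2.cvtColor(d['color'],cv2.COLOR_RGB2HSV).astype(int)
    m=(P[...,2]>.262)&(P[...,2]<.302)&(P[...,0]>.4)&(P[...,0]<.62)&(abs(P[...,1]-.05)<.14)&(h[...,1]>50)&(h[...,0]<25)
    q=P[m]*1000; mu=q.mean(0); a=np.linalg.svd(q[:,:2]-mu[:2],full_matrices=False)[2][0]; a*=np.sign(a[1]); pr=(q[:,:2]-mu[:2])@a
    print(len(q),mu.round(1),'mid',(mu[:2]+a*(pr.max()+pr.min())/2).round(1),np.ptp(pr).round(1),np.arctan2(a[1],a[0]).round(3)); grips(d)
E
```

```text
clock: 10.4
eef_pos: [0.4921, -0.3772, 0.2799]
tcp_rot: [0.962, 0.271, 0.001, -0.0]
force: [-0.1, -0.4, -3.7]
finger_gap: 0.501
finger_force: 20.0
clock: 11.98
eef_pos: [0.5034, 0.049, 0.278]
tcp_rot: [0.656, 0.755, -0.001, -0.001]
force: [-0.3, 0.3, -2.8]
finger_gap: 0.498
finger_force: 20.0
top
923 [501.7  42.7 282.5] mid [500.9  48. ] 207.1 1.714
R [464.2 -37.7] r 139.4 theta 1.582
L [443. 124.] r 138.3 theta 1.567
side
706 [503.2   7.9 282.5] mid [500.7  22.5] 158.0 1.74
L [442.6 119.8] r 139.3 theta 1.596
R [464.9 -41.3] r 139.2 theta 1.555
```

View pics/top1.png

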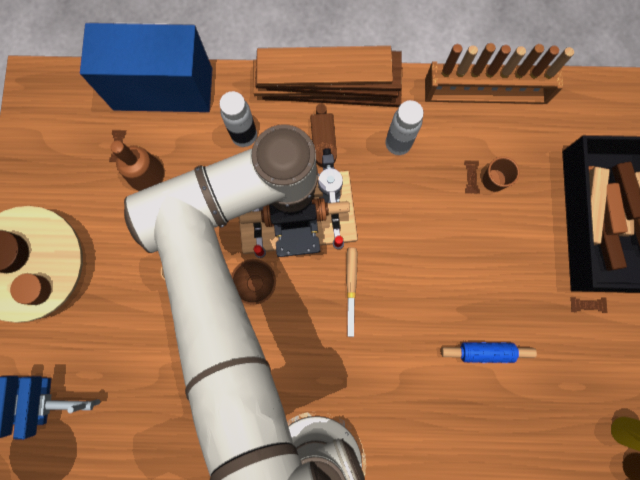

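View pics/side1.png

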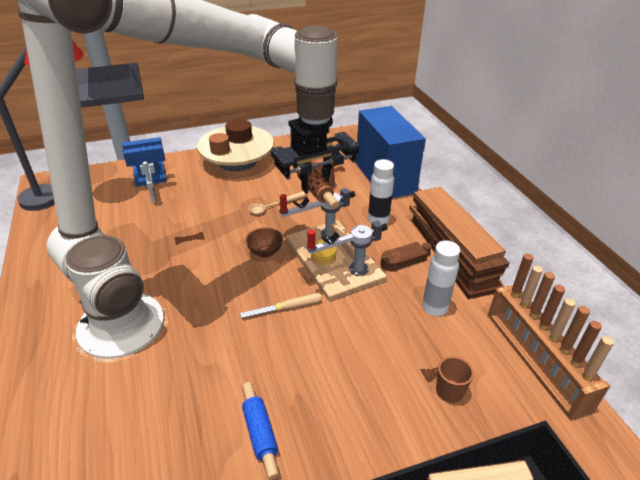

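The top view shows the pin held across both arms around (296,208), with the grips out at (257,249) and (338,240). The side view shows it above both saddles, around (322,188). Now I lower it.

```bash
python3 -m inch '[{"grip":0,"x":0,"y":0,"z":-12,"spin":0},{"grip":0,"x":0,"y":0,"z":-18,"spin":0},{"grip":0,"x":0,"y":0,"z":-18,"spin":0},{"grip":0,"x":0,"y":0,"z":-18,"spin":0},{"grip":0,"x":0,"y":0,"z":-12,"spin":0},{"grip":0,"x":0,"y":0,"z":-8,"spin":0},{"grip":0,"x":0,"y":0,"z":-4,"spin":0},{"grip":0,"x":0,"y":0,"z":0,"spin":0},{"grip":0,"x":0,"y":0,"z":0,"spin":0},{"grip":0,"x":0,"y":0,"z":0,"spin":0}]'
```

```text
clock: 12.92
eef_pos: [0.5049, 0.0494, 0.1905]
tcp_rot: [0.656, 0.755, 0.001, 0.001]
force: [-0.2, 0.3, -3.2]
finger_gap: 0.499
finger_force: 20.0
```

```bash
python3 -m inch '[{"grip":0,"x":-0.5,"y":0,"z":-3,"spin":0},{"grip":0,"x":0,"y":0,"z":-3,"spin":0},{"grip":0,"x":0,"y":0,"z":-3,"spin":0},{"grip":0,"x":0,"y":0,"z":-3,"spin":0},{"grip":0,"x":0,"y":0,"z":-2,"spin":0},{"grip":0,"x":0,"y":0,"z":-2,"spin":0},{"grip":0,"x":0,"y":0,"z":0,"spin":0},{"grip":0,"x":0,"y":0,"z":0,"spin":0}]'
```

```text
clock: 13.58
eef_pos: [0.5038, 0.0494, 0.1735]
tcp_rot: [0.656, 0.755, -0.0, -0.0]
force: [0.6, 0.5, -2.5]
finger_gap: 0.501
finger_force: 20.0
```

```bash
python3 -m inch '[{"grip":0,"x":0,"y":0,"z":-1,"spin":0},{"grip":0,"x":0,"y":0,"z":0,"spin":0},{"grip":0,"x":0,"y":0,"z":0,"spin":0}]'
python3 -m inch '[{"grip":0,"x":0,"y":0,"z":-0.7,"spin":0},{"grip":0,"x":0,"y":0,"z":0,"spin":0},{"grip":0,"x":0,"y":0,"z":0,"spin":0}]'
```

```text
clock: 13.83
eef_pos: [0.5042, 0.0495, 0.1728]
tcp_rot: [0.656, 0.755, 0.0, 0.0]
force: [1.4, 0.4, -1.5]
finger_gap: 0.5
finger_force: 20.0
clock: 14.08
eef_pos: [0.5045, 0.0495, 0.1725]
tcp_rot: [0.656, 0.755, 0.001, 0.001]
force: [2.1, 0.3, 1.5]
finger_gap: 0.499
finger_force: 20.0
```

Contact is felt (about 4 N), so I release gently.

```bash
python3 -m inch '[{"grip":0.5,"x":0.5,"y":0,"z":0,"spin":0},{"grip":0.52,"x":0,"y":0,"z":0,"spin":0},{"grip":0.54,"x":0,"y":0,"z":0,"spin":0},{"grip":0.57,"x":0,"y":0,"z":0,"spin":0},{"grip":0.6,"x":0,"y":0,"z":0,"spin":0},{"grip":0.7,"x":0,"y":0,"z":0,"spin":0},{"grip":0.8,"x":0,"y":0,"z":0,"spin":0},{"grip":0.8,"x":0,"y":0,"z":0,"spin":0},{"grip":0.8,"x":0,"y":0,"z":0,"spin":0},{"grip":0.8,"x":0,"y":0,"z":0,"spin":0},{"grip":0.8,"x":0,"y":0,"z":0,"spin":0}]'
```

```text
clock: 15.0
eef_pos: [0.5043, 0.0494, 0.1719]
tcp_rot: [0.656, 0.755, -0.0, -0.0]
force: [-0.9, -0.4, -0.4]
finger_gap: 0.799
finger_force: 0.0
```

Now I lift straight up, move aside and look.

```bash
python3 -m inch '[{"grip":0.8,"x":0,"y":0,"z":8,"spin":0},{"grip":0.8,"x":0,"y":0,"z":15,"spin":0},{"grip":0.8,"x":0,"y":0,"z":20,"spin":0},{"grip":0.8,"x":0,"y":0,"z":25,"spin":0},{"grip":0.8,"x":0,"y":0,"z":25,"spin":0},{"grip":0.8,"x":0,"y":0,"z":20,"spin":0},{"grip":0.8,"x":0,"y":0,"z":0,"spin":0},{"grip":0.8,"x":-5,"y":-25,"z":0,"spin":0},{"grip":0.8,"x":-5,"y":-30,"z":0,"spin":0},{"grip":0.8,"x":-5,"y":-30,"z":0,"spin":0},{"grip":0.8,"x":-5,"y":-30,"z":0,"spin":0},{"grip":0.8,"x":-5,"y":-30,"z":0,"spin":0},{"grip":0.8,"x":-5,"y":-30,"z":0,"spin":0},{"grip":0.8,"x":-5,"y":-30,"z":0,"spin":0},{"grip":0.8,"x":-5,"y":-30,"z":0,"spin":0},{"grip":0.8,"x":-5,"y":-30,"z":0,"spin":0},{"grip":0.8,"x":-5,"y":-30,"z":0,"spin":0},{"grip":0.8,"x":0,"y":0,"z":0,"spin":0},{"grip":0.8,"x":0,"y":0,"z":0,"spin":0}]'
python3 - <<'E'
from look import *
for n in('top','side'):
    d=snap(n); print(n); grips(d)
    P=pts(d); h=cv2.cvtColor(d['color'],cv2.COLOR_RGB2HSV).astype(int)
    try: pin(P,h,(.44,.56),(-.08,.18),.143)
    except Exception as e: print(e)
    if n=='top': c=d['color'][150:270,200:390,::-1]
    else: s=d['color'][150:300,260:400,::-1]
cv2.imwrite('pics/end.png',np.hstack([cv2.resize(c,(440,278)),cv2.resize(s,(259,278))]))
E
```

```text
clock: 16.58
eef_pos: [0.4454, -0.1696, 0.2787]
tcp_rot: [0.69, 0.722, -0.033, 0.04]
force: [-0.1, 0.5, 0.1]
finger_gap: 0.8
finger_force: 0.0
top
L [442.5 123.8] r 138.8 theta 1.568
pale 93 [491.6 140.2] mid [491.6 140.2] len 23.0 yaw 1.478 z [0.1741 0.1756]
crest 1 [495.1 129. ] mid [495.1 129. ] len 0.0 yaw 0.0 z [0.1792 0.1792]
side
L [443. 120.] r 138.8 theta 1.595
R [465.  -42.6] r 139.3 theta 1.546
pale 89 [509.5 -34.5] mid [494.8 -35.1] len 79.0 yaw 0.039 z [0.1747 0.1862]
crest 92 [475.6 -33. ] mid [493.7 -20.2] len 84.0 yaw 0.619 z [0.1885 0.1979]
```

View pics/end.png

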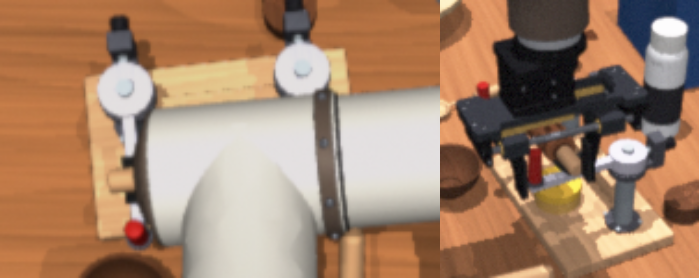

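The view is blocked by the forearm and gripper, and the wrist is at its range end. I'll spin back and move further off.

```bash
python3 -m inch '[{"grip":0.8,"x":0,"y":0,"z":0,"spin":-0.12},{"grip":0.8,"x":0,"y":0,"z":0,"spin":-0.12},{"grip":0.8,"x":0,"y":0,"z":0,"spin":-0.12},{"grip":0.8,"x":0,"y":0,"z":0,"spin":-0.12},{"grip":0.8,"x":-5,"y":-25,"z":0,"spin":-0.12},{"grip":0.8,"x":-5,"y":-30,"z":0,"spin":-0.12},{"grip":0.8,"x":-5,"y":-30,"z":0,"spin":-0.12},{"grip":0.8,"x":-5,"y":-30,"z":0,"spin":-0.12},{"grip":0.8,"x":-5,"y":-30,"z":0,"spin":-0.12},{"grip":0.8,"x":-5,"y":-30,"z":0,"spin":-0.12},{"grip":0.8,"x":-5,"y":-30,"z":0,"spin":0},{"grip":0.8,"x":-5,"y":-30,"z":0,"spin":0},{"grip":0.8,"x":0,"y":-30,"z":0,"spin":0},{"grip":0.8,"x":0,"y":0,"z":0,"spin":0},{"grip":0.8,"x":0,"y":0,"z":0,"spin":0}]'
python3 - <<'E'
from look import *
for n in('top','side'):
    d=snap(n); print(n); grips(d)
    P=pts(d); h=cv2.cvtColor(d['color'],cv2.COLOR_RGB2HSV).astype(int)
    try: pin(P,h,(.44,.56),(-.08,.18),.143)
    except Exception as e: print(e)
    if n=='top': c=d['color'][150:270,200:390,::-1]
    else: s=d['color'][150:300,260:400,::-1]
cv2.imwrite('pics/end2.png',np.hstack([cv2.resize(c,(440,278)),cv2.resize(s,(259,278))]))
E
```

```text
clock: 17.93
eef_pos: [0.4062, -0.435, 0.278]
tcp_rot: [0.977, 0.205, -0.05, 0.014]
force: [1.0, 0.1, -1.0]
finger_gap: 0.802
finger_force: 0.0
top
R [464.4 -37.6] r 139.2 theta 1.582
L [442.4 123.9] r 138.8 theta 1.567
pale 371 [505.6  45.4] mid [505.2  48.7] len 207.0 yaw -1.435 z [0.1736 0.1762]
crest 879 [504.5  49.5] mid [504.4  50.1] len 118.0 yaw -1.435 z [0.1847 0.1871]
side
L [442.7 119.9] r 139.1 theta 1.596
R [465.6 -42. ] r 138.7 theta 1.55
pale 184 [503.5  25.8] mid [500.8  48.2] len 206.0 yaw -1.448 z [0.1742 0.182 ]
crest 465 [496.8  31.1] mid [496.4  28.6] len 156.0 yaw 1.404 z [0.1852 0.1957]
```

View pics/end2.png

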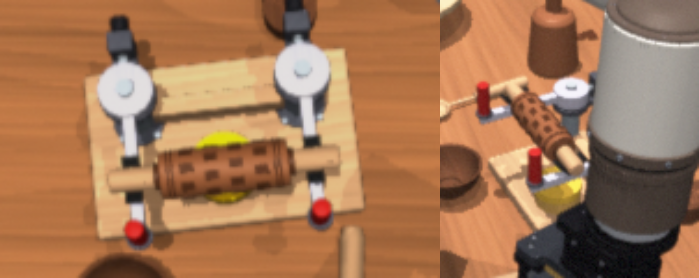

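The end view shows the pin across both saddles. Its centre measures (504.5, 49.5) mm against the target (504, 49), with height about 165 mm and yaw 1.707 against 1.709. Both arms are seated, so I hand it in.

```bash
python3 -c "
from workcell import arm
print(arm.job_done())"
```

```text
the job is handed in; nothing more can be done
None
```

Job handed in, though it gave no verdict: both rack arms read seated, and my last camera check put the pin within about 1 mm of its place in the saddles, square to the arms, with no contact with other items intended or noticed (I didn't re-measure their positions).

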